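Lock a carved printing block in its work holder with the T-key

TASK

Clamp the carved printing block in its work holder: take the key with the T-shaped handle from the tool stand, set it fully home in the slot on top of the holder's lock cylinder (its collar resting on the cylinder), and with it turn the cylinder clockwise, seen from above, until the clamp finger points straight over the corner of the printing block nearest to the cylinder. Then let go and leave the key standing in the lock; leave the round-headed punch in the stand.

Things in the scene. Friction and masses are not known exactly. Their poses are not given: they have to be found in the camera images.
- key_grip (a point): T-key upright in a slot of the wooden stand (90x200x45 mm, fixed), collar on its top, 3 mm play. Point: centre of its dark wood handle bar, 66 long (x), 14 thick (y), 20 high (z up). Below: stem 16 thick; round collar 72 across, 8 thick, underside 48 below the point; flat blade 44 wide (x), 10 thick (y), 28 long, end 76 below the point. Same after half a turn. 0.2 kg. Which of the 2 slots varies.
- lock_mouth (a point): Centre of the slot's mouth in the flat top of the lock, an aluminium cylinder 88 mm across on a fixed board, top 60 above the bench. Point on its axis, turns with it. Slot 58 long (x), 22 wide (y), 31 deep, z up; takes the blade either way round, 6 mm play each side. Steel clamp finger along +x, tip 84 from axis. Fixed 4-pointed carved block beside it, below the finger, near corner 53 from axis.
- lock (a joint): Angle of the lock cylinder (rad), growing clockwise seen from above; starts at 0 to 0.2. At 1.1 the finger points straight over the block's near corner, at its middle; stop at 1.3. Turning takes about 0.1 N m; it stays where it is left. With the slot's play the key turns about 0.3 rad from in line before it drives the cylinder.
- punch_top (a point): Bystander: punch in the stand's other slot, 100 mm from the key, with a round dark wood knob 42 mm across as handle. The point is the knob's centre, 18 mm lower than the centre of the key's handle; knob 28 mm high. Leave it there.
Things that resemble listed ones, but are neither listed nor needed, are in the scene too. What is shaped like the part that bears key_grip but green or pink is not meant.

How it is judged:
By the outcome, as a careful person would: the job done as asked, in the order asked, and still so for the second after the job is handed in, with the robot touching nothing.
It also fails if it takes over 40 s, if anything falls off the work surface, if the arm or the gripper's body presses on something with over 40 N, if the wrist force passes 120 N, or if a joint passes its speed limit or range.

ROBOT

A 6-joint arm with a two-finger parallel gripper is mounted at the origin on the work surface. World frame = base frame: x ahead of the robot, y to its left, z up, the work surface at z = 0. Lengths are in m, angles in degrees, forces in N, time in s.
With the tool pointing down it reaches from about 0.325 to 0.75 m from the base axis. Payload 7.6 kg.
Tool frame: the origin (TCP) lies at the very end of the fingers, on their centre line; the grasp point (between the pads) lies 19 mm behind it; z points along the fingers, y is the direction in which the jaws open and shut (so a half turn about z gives the same grasp; the last joint's range is limited). The gripper opens to 85 mm and grips with 20 to 120 N. Pads are 22 mm wide; open, the fingers measure 114 mm over their backs; the gripper's body (76 mm by 85 mm) begins 54 mm behind the grasp point. The pads swing forward as they close: fully open they stand 13 mm farther back than shut.
Start: joints at [-69.288, 2.991, 80.254, -0, 96.75, -4.028], TCP at [0.22, -0.477, 0.231] pointing down, gripper open.
Joint ranges: [-166.34, 166.34], [-52.06, 124.39], [6.96, 135.62], [-60.46, 240.46], [14.63, 156.25], [-167.68, 167.68]. Speed limits (degrees/s): [147.25, 147.25, 172.46, 180, 180, 180].

INTERFACE

Orientations are given as [roll, pitch, yaw] about the fixed x, y, z axes, in that order (R = Rz(yaw) Ry(pitch) Rx(roll)).
In Python, from rig import manip, capture, camera_info, spotter gives the robot as it stands. The module is installed in compiled form; this text tells all that it offers.
- The arm moves only by the tool arm_command, never from a script. Its argument "commands" is a list of rows, each a list of 6 numbers: the shift along the tool's x, y, z in mm, then the turn, a rotation vector about the tool's x, y, z in degrees. In form: [[dx, dy, dz, wx, wy, wz], ...]. A call has exactly 8 rows; each row shifts and turns the commanded pose from where the row before left it, along the tool's axes as they then stand; what a row does not reach is not made up. A row lasts 1/12 s, in which the tool goes at most 41.7 mm and 7.16 degrees, less where a joint would pass 70% of its speed; a pose out of reach is approached as far as the arm can. A call with a gripper value outside its range is refused whole. "gripper" is the closure, from 0 (fully open) to 1 (shut), set as the call begins (left out, the last holds). The fingers move at their own pace and stop on an object; the grip force is fixed at half the most. Time passes only in rows, so rows that do not move let the fingers close, or fill a call up. It gives the time, the measured TCP pose, the force and the opening at its end, in the units of the state.
- manip.get_obs(): the state, without advancing time (a new reading comes with each control period).
- capture(name): name is "scene" or "top" or "wrist"; returns the picture (384x512x3 uint8, red, green, blue); there is no depth.
- camera_info(name): a dict with "vfov" (degrees; the focal length in pixels is half the picture's height over the tangent of half this angle, whatever the lens; pixels are square), "cx", "cy" (the principal point, pixels), "R" (3x3) and "t" (3): a world point X has camera coordinates R X + t; the wrist camera has in their place "hand_eye" (4x4, takes a point from camera to tool coordinates, whose origin is the TCP and whose axes are the flange's). Camera axes: x right, y down, z forward; pixel columns grow to the right and rows downward; lengths in m; the calibration is good to about 2 mm. A picture is of the moment at which its call begins: read the wrist's pose just before it. camera_info takes no time and is no camera call.
- manip.hand_in(): hands the job in, once; it reports no verdict.
Trained networks look in the newest picture that a camera, given by its name, has taken for a name from the list of things; names that differ only in an ending like _2 or _b are one class to them, and where a whole thing is asked for, a point or a joint stands for the part that bears it (a point fixed in the world has none). Each returns a list of dicts, best first, with "confidence" (0 to 1); they miss things now and then, are a little off and sometimes report something else, mostly with a low value. They report only what shows in the picture. A call takes as long as a camera call. They do not tell look-alikes from the thing itself.
- spotter.trace(camera, target): "mask" (384x512 bool, what is visible of it) and "box" ([left, top, right, bottom] in pixels, round what is visible of it).
The state is a dict: "time": time; "joints": joint angles; "qd": joint speeds; "effort": joint torques, N m; "tool_pos": TCP position; "ee_rot": TCP orientation; "force": force on the tool from outside, world axes, zero at the start; "wrist_torque": the same for the moment, N m; "gripper_width": finger opening in m.
Only numpy, scipy, OpenCV 4.12 (cv2) and the standard library are available. Lean on these libraries where they do the work, as an engineer would, in place of code of your own. Each camera call takes 0.05 s, during which the arm holds its last target. There are 200 camera calls.

## Working session

There is one attempt and no reset: what is moved stays moved. The work goes in short steps, Python scripts to look and compute and a tool call to move; the robot and the scene stay as the last step left them, time stands still between calls to the robot, and variables do not carry over. Pictures are saved under pics/ and viewed, about 8 in all and at most 12, crops included, and the job is handed in when it is done.

Besides the shell and the picture viewer there is one more tool, called after "Request:" by a JSON object that holds its "name" and its "arguments", one argument or row to a line. arm_command: Moves the arm, as the interface text tells. Its arguments: {"type":"object","properties":{"commands":{"type":"array","items":{"type":"array","items":{"type":"number"}}},"gripper":{"type":"number"}},"required":["commands"]}

```bash
mkdir -p pics; cat > h.py <<'E'
import numpy as np, cv2
from rig import manip, capture, camera_info, spotter
from scipy.spatial.transform import Rotation as Ro
def cam(name, obs=None):
    c=camera_info(name); f=192/np.tan(np.radians(c['vfov'])/2)
    if 'hand_eye' in c:
        T=np.eye(4); T[:3,:3]=Ro.from_euler('xyz',obs['ee_rot'],degrees=True).as_matrix(); T[:3,3]=obs['tool_pos']
        W=np.linalg.inv(T@np.array(c['hand_eye'])); R,t=W[:3,:3],W[:3,3]
    else: R,t=np.array(c['R']),np.array(c['t'])
    return f,c['cx'],c['cy'],R,t
def back(C,uv,z):
    f,cx,cy,R,t=C; uv=np.atleast_2d(uv).astype(float)
    d=np.c_[(uv[:,0]-cx)/f,(uv[:,1]-cy)/f,np.ones(len(uv))]@R; o=-R.T@t
    return o+d*((z-o[2])/d[:,2])[:,None]
def proj(C,X):
    f,cx,cy,R,t=C; p=np.atleast_2d(X)@R.T+t
    return np.c_[f*p[:,0]/p[:,2]+cx,f*p[:,1]/p[:,2]+cy]
def save(n,im,s=1):
    cv2.imwrite('pics/'+n+'.png',cv2.resize(im[:,:,::-1],None,fx=s,fy=s,interpolation=cv2.INTER_CUBIC))
E
python3 - <<'E'
from h import *
print(manip.get_obs())
a=capture('scene'); 
for n in ['key_grip','lock_mouth','lock','punch_top']:
    try:
        for d in spotter.trace('scene',n)[:4]: print('scene',n,round(d['confidence'],2),d['box'])
    except Exception as e: print(n,e)
b=capture('top')
for n in ['key_grip','lock_mouth','lock','punch_top']:
    try:
        for d in spotter.trace('top',n)[:4]: print('top',n,round(d['confidence'],2),d['box'])
    except Exception as e: print(n,e)
save('scene1',a,1.5); save('top1',b,1.5)
for n in('scene','top','wrist'):print(camera_info(n))
E
```

```text
{'time': 0.0, 'joints': array([-6.92870122e+01,  3.02737724e+00,  8.03134444e+01, -2.00361225e-03,
        9.67516461e+01, -4.02639696e+00]), 'qd': array([-0.14521951,  0.0107737 , -0.06789351, -0.04625359,  0.10203398,
        0.02816246]), 'effort': array([-1.25445789e-03, -3.81668115e+01, -3.60186732e+01, -1.39178392e-04,
        6.16199148e-03, -2.28677339e-05]), 'tool_pos': array([ 0.21962124, -0.47651049,  0.23046725]), 'ee_rot': array([-1.79907621e+02, -4.50753554e-03,  2.47391471e+01]), 'force': array([ 0.47213077,  1.13569584, -0.747515  ]), 'wrist_torque': array([-0.05479311,  0.00258746, -0.00746703]), 'gripper_width': 0.0858864620785451}
scene key_grip 0.84 [124.4, 180.0, 157.9, 210.0]
scene key_grip 0.81 [152.6, 202.9, 185.2, 232.6]
scene key_grip 0.75 [146.2, 128.0, 170.3, 155.0]
scene key_grip 0.69 [202.1, 113.5, 228.2, 143.4]
scene lock_mouth 0.86 [301.3, 268.4, 360.2, 312.8]
scene punch_top 0.74 [209.8, 167.8, 232.2, 194.6]
top key_grip 0.85 [324.5, 177.2, 362.2, 207.4]
top key_grip 0.84 [378.7, 191.3, 424.0, 222.5]
top key_grip 0.79 [341.8, 242.7, 373.2, 281.1]
top 
[... 483 characters left out ...]
2008483674, 'cx': 255.09968729558102, 'cy': 200.1011044095971, 'R': array([[-0.00144621, -0.999089  , -0.04265071],
       [-0.99641829,  0.00504579, -0.08441054],
       [ 0.08454884,  0.04237587, -0.99551784]]), 't': array([-0.07749174,  0.46084387,  0.82209049])}
{'vfov': 60.237408125144064, 'cx': 255.9036070947708, 'cy': 190.45023078600232, 'hand_eye': array([[-9.60383084e-04, -9.61545497e-01, -2.74644015e-01,
         6.94876635e-02],
       [ 9.99999538e-01, -9.31493418e-04, -2.35611686e-04,
         4.45092124e-04],
       [-2.92777360e-05, -2.74644114e-01,  9.61545948e-01,
        -1.42141207e-01],
       [ 0.00000000e+00,  0.00000000e+00,  0.00000000e+00,
         1.00000000e+00]])}
```

View pics/top1.png

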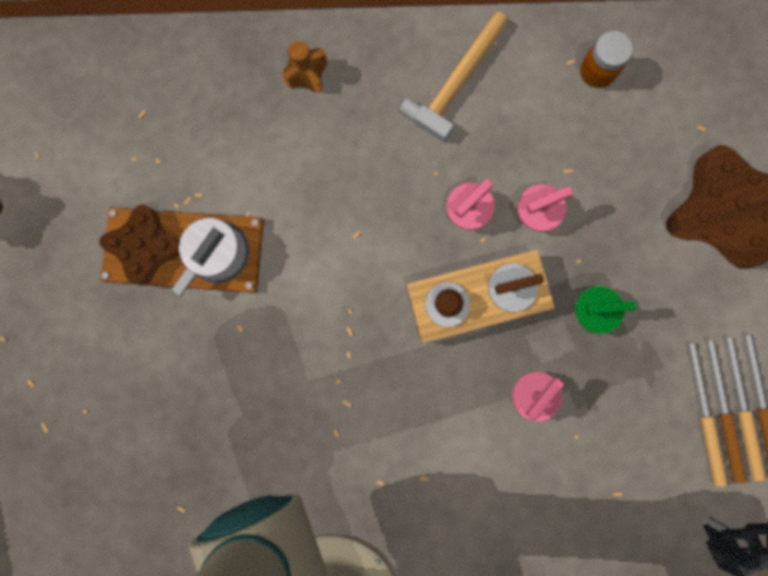

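View pics/scene1.png

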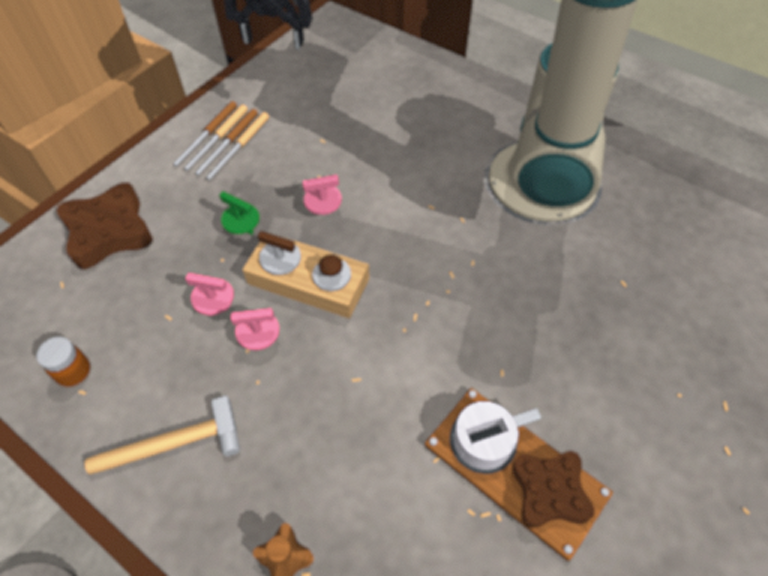

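The pictures show the following (native top-image pixels):
- **Candidates for the key:** dark-wood T-bar in the stand (346,189), pinks (313,135), (362,138), (358,265), green (403,206), and the punch knob (299,202).
- **Choice:** the dark bar in the wooden stand.
- **Lock:** at about (141,166), with the finger pointing lower-left and the block to its left.

Next I measure.

```bash
python3 - <<'E'
from h import *
def rect(mask):
    cs,_=cv2.findContours(mask.astype(np.uint8),cv2.RETR_EXTERNAL,cv2.CHAIN_APPROX_NONE)
    return cv2.minAreaRect(max(cs,key=cv2.contourArea))
def axis(r):
    b=cv2.boxPoints(r); e=[b[1]-b[0],b[2]-b[1]]; v=max(e,key=np.linalg.norm); v=v/np.linalg.norm(v)
    return np.array(r[0]),v,max(r[1]),min(r[1])
W={'scene':((165,150,215,185),(308,278,345,300)),'top':((324,177,364,207),(124,150,154,180))}
ims={}
for n in('scene','top'):
    im=capture(n); ims[n]=im; C=cam(n)
    for k,(x0,y0,x1,y1) in zip(('key','slot'),W[n]):
        s=im[y0:y1,x0:x1].astype(int); m=np.zeros(im.shape[:2],bool)
        if k=='key': m[y0:y1,x0:x1]=(s.sum(2)<260)&(s[:,:,0]>s[:,:,2]+12)
        else: m[y0:y1,x0:x1]=(s.sum(2)<300)
        c,v,L,w=axis(rect(m)); z=.098 if k=='key' else .06
        P=back(C,[c,c-v*L/2,c+v*L/2],z); d=P[2]-P[1]
        print(n,k,m.sum(),c.round(1),'xyz',P[0].round(4),'len',np.linalg.norm(d).round(4),'yaw',np.degrees(np.arctan2(d[1],d[0])).round(1))
    if n=='scene': D=back(C,[[323,290],[359,276]],.06)
    else: D=back(C,[[141,166],[119,194]],.06)
    print('finger',D.round(3),np.degrees(np.arctan2(*(D[1]-D[0])[1::-1])))
    for d in spotter.trace(n,'lock_mouth')[:1]:
        ys,xs=np.where(d['mask']); print('mouth',xs.mean(),ys.mean(),len(xs))
    # top disc: bright pixels
    x0,y0,x1,y1=W[n][1]; s=np.zeros(im.shape[:2],np.uint8); a,b=max(0,y0-15),max(0,x0-15)
    s[a:y1+15,b:x1+15]=(im[a:y1+15,b:x1+15].min(2)>165)
    cs,_=cv2.findContours(s,cv2.RETR_EXTERNAL,cv2.CHAIN_APPROX_NONE); e=cv2.fitEllipse(cv2.convexHull(max(cs,key=cv2.contourArea)))
    print('disc',e,back(C,e[0],.06).round(4))
t=cv2.resize(ims['top'][120:225,90:230],None,fx=4,fy=4,interpolation=2); k=cv2.resize(ims['top'][150:240,270:390],None,fx=4,fy=4,interpolation=2)
o=np.zeros((t.shape[0]+k.shape[0]-200+0,0,3)); h=max(t.shape[0],k.shape[0]); 
t=t[:h,:400]; k=cv2.resize(k,(400,300)); cv2.imwrite('pics/c1.png',np.hstack([t[:300],k])[:,:,::-1])
E
```

```text
scene key 181 [183.2 160.1] xyz [ 0.4779 -0.272   0.098 ] len 0.0669 yaw 108.8
scene slot 109 [323.7 288.2] xyz [0.544 0.182 0.06 ] len 0.0478 yaw 145.6
finger [[0.548 0.183 0.06 ]
 [0.475 0.23  0.06 ]] 147.30560989129302
mouth 325.0170239596469 288.59962168978564 1586
disc ((332.2525634765625, 286.4556884765625), (45.662498474121094, 57.311790466308594), 80.16685485839844) [[0.5297 0.1947 0.06  ]]
top key 194 [346.  188.9] xyz [ 0.4761 -0.2707  0.098 ] len 0.0649 yaw -76.2
top slot 188 [138.5 164. ] xyz [0.5394 0.1806 0.06  ] len 0.054 yaw -35.5
finger [[0.535 0.175 0.06 ]
 [0.472 0.223 0.06 ]] 142.4771153183432
mouth 139.40954773869348 168.67211055276383 1592
disc ((134.3743438720703, 170.79249572753906), (37.35090255737305, 55.82380676269531), 31.015716552734375) [[0.5242 0.1896 0.06  ]]
```

View pics/c1.png

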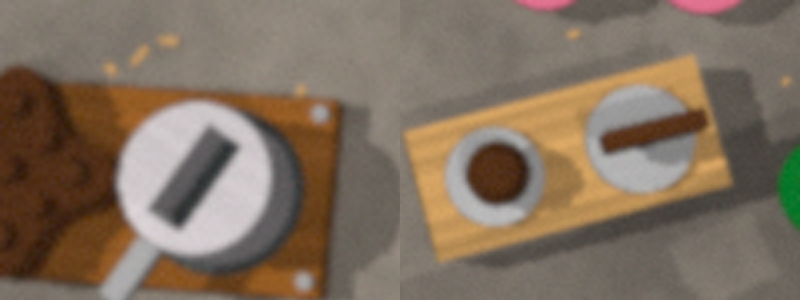

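The crop confirms the dark bar in the stand is the key, with the round knob next to it. The key is at about (0.477, -0.271) with its bar yaw near 104°. The lock is at about (0.541, 0.182) with the finger yaw near 145°.

Next I move above the key for a close look.

Request:
{"name": "arm_command", "arguments": {
  "commands": [
    [20,-5,0,0,0,0],
    [20,-5,0,0,0,0],
    [20,-5,0,0,0,0],
    [20,-5,0,0,0,0],
    [20,-5,0,0,0,0],
    [20,-5,0,0,0,0],
    [20,-5,0,0,0,0],
    [20,-5,0,0,0,0]
  ],
  "gripper": 0
}}

```text
time: 1.37
tool_pos: [0.349, -0.3728, 0.2314]
ee_rot: [180.0, -0.0, 24.7]
force: [1.0, -0.5, 0.1]
gripper_width: 0.0857
```

Request:
{"name": "arm_command", "arguments": {
  "commands": [
    [20,-5,0,0,0,0],
    [20,-5,0,0,0,0],
    [20,-5,0,0,0,0],
    [20,-5,0,0,0,0],
    [20,-5,0,0,0,0],
    [20,-5,0,0,0,0],
    [20,-5,0,0,0,0],
    [20,-5,0,0,0,0]
  ]
}}

```text
time: 2.03
tool_pos: [0.4776, -0.2695, 0.2314]
ee_rot: [180.0, -0.0, 24.7]
force: [0.1, 0.1, -0.5]
gripper_width: 0.085
```

Request:
{"name": "arm_command", "arguments": {
  "commands": [
    [0,0,0,0,0,-5],
    [0,0,0,0,0,-5],
    [0,0,0,0,0,-5],
    [0,0,0,0,0,-5],
    [0,0,0,0,0,-5],
    [0,0,0,0,0,-5],
    [0,0,0,0,0,-5],
    [0,0,0,0,0,-5]
  ]
}}

```text
time: 2.7
tool_pos: [0.4769, -0.2702, 0.2313]
ee_rot: [180.0, 0.0, 65.0]
force: [-0.5, 0.1, 0.0]
gripper_width: 0.0855
```

Request:
{"name": "arm_command", "arguments": {
  "commands": [
    [0,0,0,0,0,-5],
    [0,0,0,0,0,-5],
    [0,0,0,0,0,-5],
    [0,0,0,0,0,-5],
    [0,0,0,0,0,-5],
    [0,0,0,0,0,-5],
    [0,0,0,0,0,-5],
    [0,0,0,0,0,-5]
  ]
}}

```text
time: 3.37
tool_pos: [0.4769, -0.2702, 0.2313]
ee_rot: [180.0, 0.0, 105.0]
force: [-0.3, -0.1, -0.7]
gripper_width: 0.0857
```

```bash
cat >> h.py <<'E'
def fit(m):
    cs,_=cv2.findContours(m.astype(np.uint8),cv2.RETR_EXTERNAL,cv2.CHAIN_APPROX_NONE)
    r=cv2.minAreaRect(max(cs,key=cv2.contourArea)); b=cv2.boxPoints(r)
    v=max([b[1]-b[0],b[2]-b[1]],key=np.linalg.norm); return np.array(r[0]),v
def line(C,m,z):
    c,v=fit(m); P=back(C,[c,c-v/2,c+v/2],z); d=P[2]-P[1]
    return P[0].round(4),np.linalg.norm(d).round(4),(np.degrees(np.arctan2(d[1],d[0]))%180).round(1)
E
python3 - <<'E'
from h import *
o=manip.get_obs(); print(o['tool_pos'],o['ee_rot'],o['joints'],o['time'])
im=capture('wrist'); C=cam('wrist',o); p=proj(C,[.477,-.271,.093])[0]; print(p)
save('w1',im,1.3)
s=im.astype(int); m=(s.sum(2)<260)&(s[:,:,0]>s[:,:,2]+12)
n,l,st,ce=cv2.connectedComponentsWithStats(m.astype(np.uint8))
for i in range(1,n):
    if st[i,4]>150: print(st[i],ce[i].round(1),line(C,l==i,.103))
E
```

```text
[ 0.47690588 -0.2702464   0.2313089 ] [1.79998032e+02 6.06374223e-03 1.04987378e+02] [-3.33973416e+01  6.74059604e+00  7.62840206e+01 -2.57490613e-03
  9.69695431e+01 -4.83850319e+01] 3.3667
[255.97621113 179.24622368]
[ 232   36   48   52 1902] [255.7  61.7] (array([ 0.4522, -0.1791,  0.103 ]), np.float64(0.0361), np.float64(140.4))
[201  89   9  66 289] [205.4 125.9] (array([ 0.4244, -0.2332,  0.103 ]), np.float64(0.0512), np.float64(105.7))
[383 121  35  63 551] [397.7 150.2] (array([ 0.5824, -0.2187,  0.103 ]), np.float64(0.0604), np.float64(135.0))
[473 134  29  32 274] [484.3 151.4] (array([ 0.6512, -0.1973,  0.103 ]), np.float64(0.0183), np.float64(62.0))
[ 331  136   62   71 1459] [356.1 177.4] (array([ 0.5532, -0.2462,  0.103 ]), np.float64(0.053), np.float64(147.4))
[ 204  143   83  125 2826] [246.2 206.5] (array([ 0.4696, -0.2954,  0.103 ]), np.float64(0.1036), np.float64(120.9))
[347 225  16  49 194] [353.8 243.1] (array([ 0.5792, -0.3074,  0.103 ]), np.float64(0.0465), np.float64(120.4))
[305 245  25  64 656] [316.6 275.5] (array([ 0.5566, -0.3411,  0.103 ]), np.float64(0.0671), np.float64(118.4))
```

View pics/w1.png

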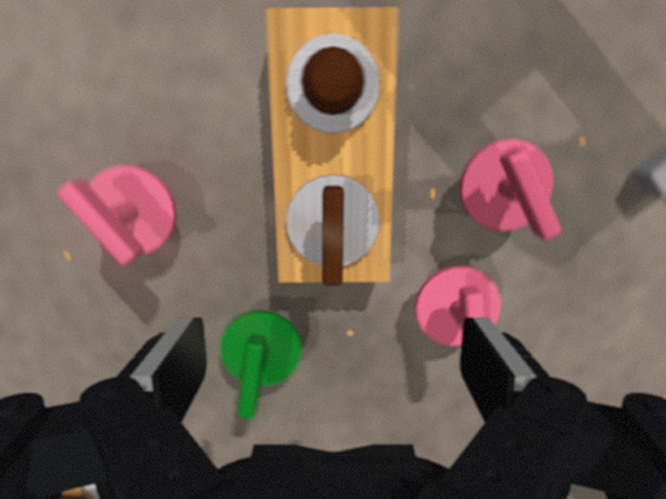

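The wrist view shows the key bar at native (256,181), vertical in the image and between the jaws. The punch is at (256,62), green at (200,270), and pinks at the sides, all clear of the fingers.

Next I fit the bar precisely.

```bash
python3 - <<'E'
from h import *
o=manip.get_obs(); im=capture('wrist'); C=cam('wrist',o)
s=im.astype(int); m=np.zeros(s.shape[:2],bool); q=s[138:224,238:275]; m[138:224,238:275]=(q[:,:,0]>1.6*q[:,:,2])&(q.sum(2)<250)
print(m.sum(),fit(m),line(C,m,.101)); print(back(C,[255.8,181],.1))
E
```

```text
1100 (array([255.19151306, 181.45692444]), array([  1.7903748, -75.195465 ], dtype=float32)) (array([ 0.4763, -0.2711,  0.101 ]), np.float64(0.066), np.float64(103.9))
[[ 0.47679256 -0.27081672  0.1       ]]
```

Request:
{"name": "arm_command", "arguments": {
  "commands": [
    [-0.5,-0.5,18,0,0,1],
    [0,0,20,0,0,0],
    [0,0,20,0,0,0],
    [0,0,20,0,0,0],
    [0,0,20,0,0,0],
    [0,0,20,0,0,0],
    [0,0,20,0,0,0],
    [0,0,10,0,0,0]
  ]
}}

```text
time: 4.13
tool_pos: [0.4755, -0.2702, 0.0806]
ee_rot: [-179.9, -0.1, 103.6]
force: [-0.5, 0.8, -1.4]
gripper_width: 0.0855
```

Request:
{"name": "arm_command", "arguments": {
  "commands": [
    [0,0,0,0,0,0],
    [0,0,0,0,0,0],
    [0,0,0,0,0,0],
    [0,0,0,0,0,0],
    [0,0,0,0,0,0],
    [0,0,0,0,0,0],
    [0,0,0,0,0,0],
    [0,0,0,0,0,0]
  ],
  "gripper": 1
}}

```text
time: 4.8
tool_pos: [0.477, -0.2712, 0.0844]
ee_rot: [179.9, 0.1, 103.7]
force: [-0.8, -0.7, 6.1]
gripper_width: 0.0125
```

Request:
{"name": "arm_command", "arguments": {
  "commands": [
    [0,0,0,0,0,0],
    [0,0,0,0,0,0],
    [0,0,0,0,0,0],
    [0,0,0,0,0,0],
    [0,0,0,0,0,0],
    [0,0,0,0,0,0],
    [0,0,0,0,0,0],
    [0,0,0,0,0,0]
  ]
}}

```text
time: 5.47
tool_pos: [0.477, -0.2712, 0.0844]
ee_rot: [179.9, 0.1, 103.7]
force: [-1.0, 0.8, 5.7]
gripper_width: 0.0127
```

Request:
{"name": "arm_command", "arguments": {
  "commands": [
    [0,0,-5,0,0,0],
    [0,0,-10,0,0,0],
    [0,0,-15,0,0,0],
    [0,0,-20,0,0,0],
    [0,0,-20,0,0,0],
    [0,0,-20,0,0,0],
    [0,0,-20,0,0,0],
    [0,0,-10,0,0,0]
  ]
}}

```text
time: 6.13
tool_pos: [0.477, -0.2711, 0.2065]
ee_rot: [179.9, 0.1, 103.7]
force: [-0.2, -0.0, -1.9]
gripper_width: 0.0127
```

```bash
python3 - <<'E'
from h import *
im=capture('wrist'); o=manip.get_obs(); print(o['tool_pos'],o['ee_rot'],o['force'],o['gripper_width'])
save('w2',im,1.2)
E
```

```text
[ 0.47746325 -0.27142852  0.20763435] [179.77824355   0.24072524 103.73977891] [ 0.38817081 -0.54747631  0.32666584] 0.01278556906370707
```

View pics/w2.png

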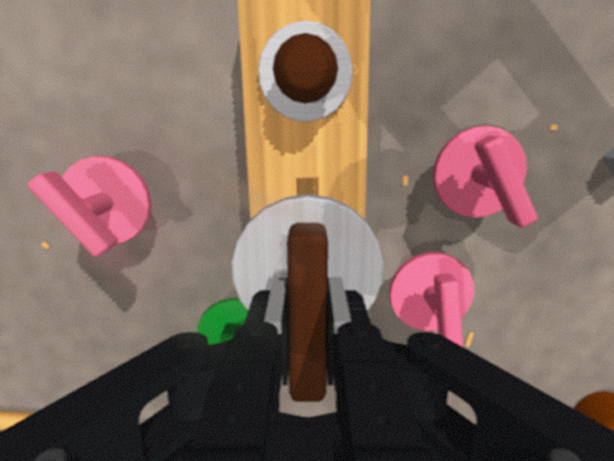

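The key is held upright. Its bar runs from (256,188) to (256,333) native, and the stand slot is empty. Next I move to a viewing spot beside the lock.

Request:
{"name": "arm_command", "arguments": {
  "commands": [
    [10,7,0,0,0,0],
    [20,13,0,0,0,0],
    [24,16,0,0,0,0],
    [24,16,0,0,0,0],
    [24,16,0,0,0,0],
    [24,16,0,0,0,0],
    [24,16,0,0,0,0],
    [24,16,0,0,0,0]
  ]
}}

```text
time: 6.85
tool_pos: [0.5475, -0.072, 0.2014]
ee_rot: [-179.8, -0.1, 103.8]
force: [0.2, 0.4, -1.7]
gripper_width: 0.0128
```

Request:
{"name": "arm_command", "arguments": {
  "commands": [
    [24,16,0,0,0,0],
    [24,16,0,0,0,0],
    [24,16,0,0,0,0],
    [24,16,0,0,0,0],
    [24,16,0,0,0,0],
    [24,16,0,0,0,0],
    [20,13,0,0,0,0],
    [12,11,0,0,0,0]
  ]
}}

```text
time: 7.52
tool_pos: [0.6219, 0.1285, 0.2009]
ee_rot: [-179.8, -0.1, 103.9]
force: [0.8, -0.6, -2.2]
gripper_width: 0.0127
```

Request:
{"name": "arm_command", "arguments": {
  "commands": [
    [0,0,0,0,0,-5],
    [0,0,0,0,0,-5],
    [0,0,0,0,0,-5],
    [0,0,0,0,0,-5],
    [0,0,0,0,0,-6],
    [0,0,0,0,0,-6],
    [0,0,0,0,0,-6],
    [0,0,0,0,0,-3]
  ]
}}

```text
time: 8.18
tool_pos: [0.6218, 0.1259, 0.201]
ee_rot: [-179.9, -0.2, 145.1]
force: [0.4, -1.0, -2.4]
gripper_width: 0.0124
```

```bash
python3 - <<'E'
from h import *
o=manip.get_obs(); im=capture('wrist'); C=cam('wrist',o); print(o['tool_pos'],o['ee_rot'],o['joints'],o['time'],o['gripper_width'])
save('w3',im,1.4)
for d in spotter.trace('wrist','lock_mouth')[:2]: print(d['confidence'],d['box'])
print(proj(C,[[.541,.182,.06],[.541,.182,.05]]))
# key in hand, tool coordinates, bar ends at bar top
T=cam('wrist',dict(tool_pos=[0,0,0],ee_rot=[0,0,0])); print(back(T,[[256,188],[256,333]],-.0186).round(4))
s=im.astype(int); m=np.zeros(s.shape[:2],bool); q=s[180:345,232:280]; m[180:345,232:280]=(q[:,:,0]>1.6*q[:,:,2])&(q.sum(2)<250)
c,v=fit(m); print('bar',c,v,back(T,[c-v/2,c,c+v/2],-.0186).round(4))
E
```

```text
[0.62176628 0.12589907 0.20097989] [-1.79868846e+02 -1.55464313e-01  1.45068804e+02] [ 8.10771776e+00  2.15516260e+01  6.23916059e+01  1.03058467e-02
  9.62599069e+01 -4.69601581e+01] 8.1833 0.012397290692114706
0.78 [200.1, 0.0, 309.8, 115.0]
[[256.43966114  58.73953507]
 [256.45181641  60.08351022]]
[[ 0.035  -0.0003 -0.0186]
 [-0.0316 -0.0004 -0.0186]]
bar [256. 260.] [  0. 146.] [[ 0.0354 -0.0003 -0.0186]
 [ 0.0042 -0.0004 -0.0186]
 [-0.0316 -0.0004 -0.0186]]
```

View pics/w3.png

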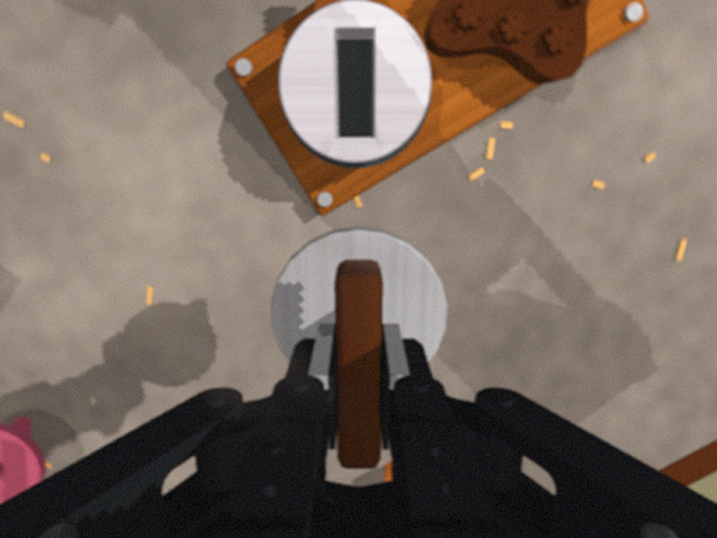

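The slot is centred at native (254,59), aligned with the tool's x axis and about 2 mm to the left of the key. The offset to go is about 97 mm in x and -2 mm in y.

Request:
{"name": "arm_command", "arguments": {
  "commands": [
    [8,-0.2,5,0,0,0],
    [14,-0.2,8,0,0,0],
    [15,-0.2,8,0,0,0],
    [15,-0.2,8,0,0,0],
    [15,-0.2,8,0,0,0],
    [14,-0.2,8,0,0,0],
    [10,-0.2,8,0,0,0],
    [6.5,-0.4,5,0,0,0]
  ]
}}

```text
time: 8.95
tool_pos: [0.5402, 0.1808, 0.1433]
ee_rot: [-179.9, -0.1, 144.7]
force: [0.3, -0.3, -2.2]
gripper_width: 0.0127
```

```bash
python3 - <<'E'
from h import *
b=capture('top'); a=capture('scene'); o=manip.get_obs(); print(o['tool_pos'],o['ee_rot'],o['time'])
k=np.array(o['tool_pos']); A=cam('scene'); print(proj(A,[k-[0,0,.0674],k-[0,0,.0394],[.541,.182,.06]]))
x=cv2.resize(a[215:335,275:395],(480,480),interpolation=2); y=cv2.resize(b[110:210,90:170],(320,400),interpolation=2)
y=np.vstack([y,np.zeros((80,320,3),np.uint8)]); cv2.imwrite('pics/c2.png',np.hstack([x,y])[:,:,::-1])
E
```

```text
[0.54057311 0.18050465 0.14356727] [-1.79860312e+02 -1.21331254e-01  1.44733989e+02] 9.05
[[325.01401557 283.90165408]
 [326.94794416 278.97142152]
 [324.44583686 287.17777734]]
```

View pics/c2.png

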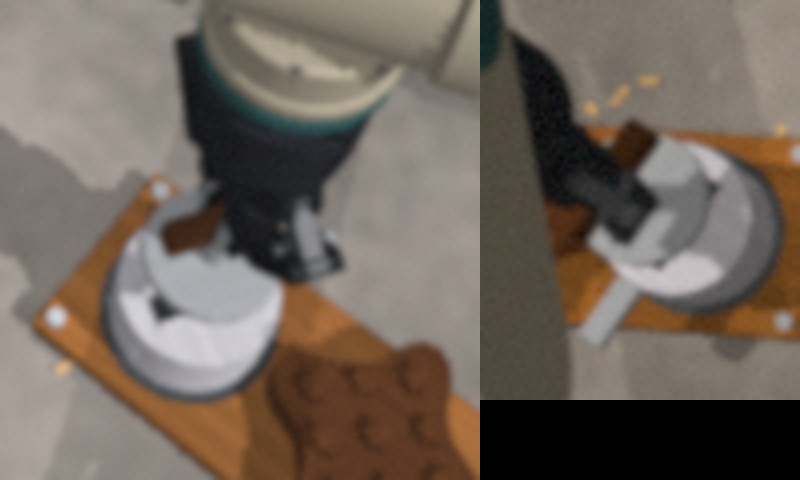

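The collar hides the slot, but its edge is visible in the scene crop at about (160,305), below the key. The collar is centred over the lock, so I lower gently.

Request:
{"name": "arm_command", "arguments": {
  "commands": [
    [0,0,4,0,0,0],
    [0,0,4,0,0,0],
    [0,0,4,0,0,0],
    [0,0,3,0,0,0],
    [0,0,3,0,0,0],
    [0,0,3,0,0,0],
    [0,0,3,0,0,0],
    [0,0,0,0,0,0]
  ]
}}

```text
time: 9.72
tool_pos: [0.5417, 0.1798, 0.1204]
ee_rot: [-179.9, -0.0, 144.7]
force: [-0.7, -0.3, -2.5]
gripper_width: 0.0127
```

Request:
{"name": "arm_command", "arguments": {
  "commands": [
    [0,0,3,0,0,0],
    [0,0,3,0,0,0],
    [0,0,3,0,0,0],
    [0,0,3,0,0,0],
    [0,0,3,0,0,0],
    [0,0,2,0,0,0],
    [0,0,1,0,0,0],
    [0,0,0,0,0,0]
  ]
}}

```text
time: 10.38
tool_pos: [0.5419, 0.1799, 0.1029]
ee_rot: [-180.0, -0.0, 144.7]
force: [0.1, -0.0, -2.3]
gripper_width: 0.0121
```

Request:
{"name": "arm_command", "arguments": {
  "commands": [
    [0,0,1,0,0,0],
    [0,0,0.5,0,0,0],
    [0,0,0.5,0,0,0],
    [0,0,0.5,0,0,0],
    [0,0,0.5,0,0,0],
    [0,0,0,0,0,0],
    [0,0,0,0,0,0],
    [0,0,0,0,0,0]
  ]
}}

```text
time: 11.05
tool_pos: [0.542, 0.18, 0.1003]
ee_rot: [180.0, 0.0, 144.7]
force: [-0.2, 0.6, -1.0]
gripper_width: 0.0128
```

Request:
{"name": "arm_command", "arguments": {
  "commands": [
    [0,0,0.5,0,0,0],
    [0,0,0.5,0,0,0],
    [0,0,0.5,0,0,0],
    [0,0,0,0,0,0],
    [0,0,0,0,0,0],
    [0,0,0,0,0,0],
    [0,0,0,0,0,0],
    [0,0,0,0,0,0]
  ]
}}

```text
time: 11.72
tool_pos: [0.5421, 0.18, 0.0994]
ee_rot: [180.0, 0.0, 144.7]
force: [-3.6, -0.6, 5.4]
gripper_width: 0.0122
```

The collar is seated, with a light upward contact force. Next I turn clockwise.

Request:
{"name": "arm_command", "arguments": {
  "commands": [
    [0,0,0,0,0,4],
    [0,0,0,0,0,4],
    [0,0,0,0,0,4],
    [0,0,0,0,0,4],
    [0,0,0,0,0,4],
    [0,0,0,0,0,4],
    [0,0,0,0,0,4],
    [0,0,0,0,0,4]
  ]
}}

```text
time: 12.38
tool_pos: [0.5423, 0.1796, 0.0994]
ee_rot: [180.0, 0.1, 112.5]
force: [-3.8, -3.2, 6.4]
gripper_width: 0.0127
```

Request:
{"name": "arm_command", "arguments": {
  "commands": [
    [0,0,0,0,0,4],
    [0,0,0,0,0,4],
    [0,0,0,0,0,4],
    [0,0,0,0,0,4],
    [0,0,0,0,0,4],
    [0,0,0,0,0,4],
    [0,0,0,0,0,4],
    [0,0,0,0,0,0]
  ]
}}

```text
time: 13.05
tool_pos: [0.5418, 0.179, 0.0995]
ee_rot: [-180.0, 0.1, 84.5]
force: [-5.7, -5.6, 7.1]
gripper_width: 0.0129
```

```bash
python3 - <<'E'
from h import *
a=capture('scene'); o=manip.get_obs(); b=capture('top'); print(o['tool_pos'],o['ee_rot'],o['force'],o['wrist_torque'],o['time'])
x=cv2.resize(a[235:355,275:395],(480,480),interpolation=2); y=cv2.resize(b[120:220,60:140],(320,400),interpolation=2)
y=np.vstack([y,np.zeros((80,320,3),np.uint8)]); cv2.imwrite('pics/c3.png',np.hstack([x,y])[:,:,::-1])
E
```

```text
[0.54187127 0.17894289 0.09948379] [-1.79982145e+02  1.22180267e-01  8.46544770e+01] [-5.64820767 -5.48676922  7.59105161] [-0.97765086  1.09331603 -0.02247939] 13.1
```

View pics/c3.png

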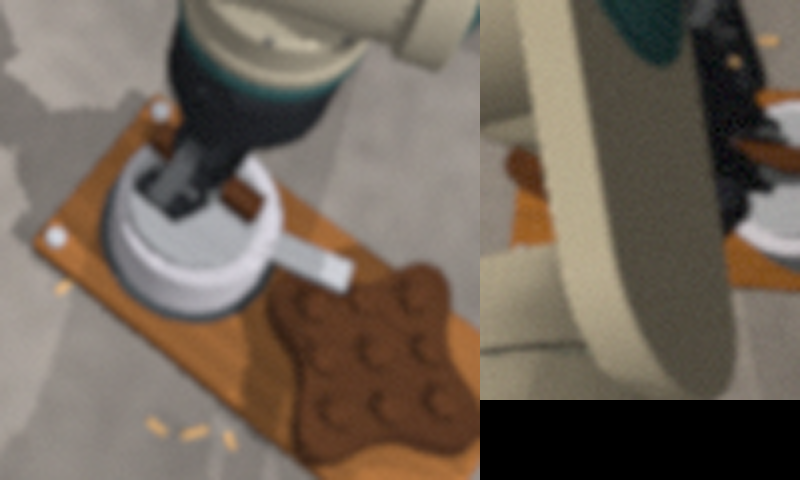

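```bash
python3 - <<'E'
from h import *
A=cam('scene'); ax=np.array([.541,.1815])
def pr(C,uv,zs):
    for z in zs:
        d=back(C,uv,z)[0][:2]-ax; print(z,np.linalg.norm(d).round(4),np.degrees(np.arctan2(d[1],d[0])).round(1))
print('tip now'); pr(A,[362,303.5],[.045,.052,.06])
print('corner scene'); pr(A,[343,309],[.025,.035,.045])
W=cam('wrist',dict(tool_pos=[.62177,.1259,.20098],ee_rot=[-179.8688,-.155,145.0688]))
print('corner w3'); pr(W,[306.,29],[.025,.035,.045])
print('edge board w3', [np.degrees(np.arctan2(*(q[1]-q[0])[1::-1])) for q in [back(W,[[320/1.4,213/1.4],[645/1.4,25/1.4]],.012)]])
T=cam('top'); print('corner top'); pr(T,[90+118/4,120+165/4],[.025,.035,.045])
E
```

```text
tip now
0.045 0.0854 104.9
0.052 0.0845 103.0
0.06 0.0836 100.8
corner scene
0.025 0.0556 85.1
0.035 0.0562 81.2
0.045 0.057 77.5
corner w3
0.025 0.0525 87.4
0.035 0.0504 86.5
0.045 0.0483 85.5
edge board w3 [np.float64(84.9067285889599)]
corner top
0.025 0.0588 78.1
0.035 0.0542 79.3
0.045 0.0497 80.6
```

The finger is now at about 102°, lagging the hand by 17°. The near corner bears about 85°, so I turn another 16.5°.

Request:
{"name": "arm_command", "arguments": {
  "commands": [
    [0,0,0,0,0,3],
    [0,0,0,0,0,3],
    [0,0,0,0,0,3],
    [0,0,0,0,0,3],
    [0,0,0,0,0,3],
    [0,0,0,0,0,1.5],
    [0,0,0,0,0,0],
    [0,0,0,0,0,0]
  ]
}}

```text
time: 13.82
tool_pos: [0.5414, 0.1789, 0.0995]
ee_rot: [-180.0, 0.2, 68.2]
force: [-8.8, -5.0, 9.9]
gripper_width: 0.0126
```

```bash
python3 - <<'E'
from h import *
a=capture('scene'); o=manip.get_obs(); w=capture('wrist'); print(o['tool_pos'],o['ee_rot'],o['force'],o['wrist_torque'],o['joints'],o['time'])
x=cv2.resize(a[255:345,295:385],(432,432),interpolation=2); y=cv2.resize(w[0:384,200:512],(351,432))
cv2.imwrite('pics/c4.png',np.hstack([x,y])[:,:,::-1])
E
```

```text
[0.54142162 0.17897439 0.09956042] [-1.79955374e+02  1.52394422e-01  6.82095665e+01] [-8.05267697 -5.12228748 10.50852962] [-1.04939731  1.59257338 -0.07288601] [14.62916494 14.89715628 82.29431527 -0.09687152 82.9349245  36.43167874] 13.8667
```

View pics/c4.png

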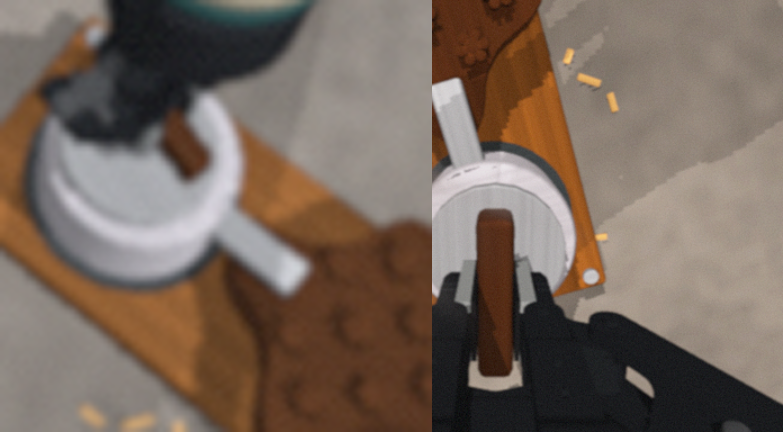

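```bash
python3 - <<'E'
from h import *
w=capture('wrist'); save('w5',w[0:230,90:340],3)
o=manip.get_obs(); W=cam('wrist',o); ax=[.541,.1815]
print(proj(W,[ax+[.06],ax+[.05]]))
for z in(.045,.052,.058):
    P=back(W,[[214,73],[231,142]],z); d=P[0]-P[1]; print(z,np.degrees(np.arctan2(d[1],d[0])), np.linalg.norm(P[0][:2]-ax),np.degrees(np.arctan2(*(P[0][:2]-ax)[::-1])))
E
```

```text
[[253.42448038 215.20629685]
 [253.55807961 209.50688932]]
0.045 80.8846474996079 0.08224298560119526 83.71546928413836
0.052 80.8846474996078 0.08161341442097571 83.22424822690513
0.058 80.88464749960805 0.0810786252829392 82.79715628384416
```

View pics/w5.png

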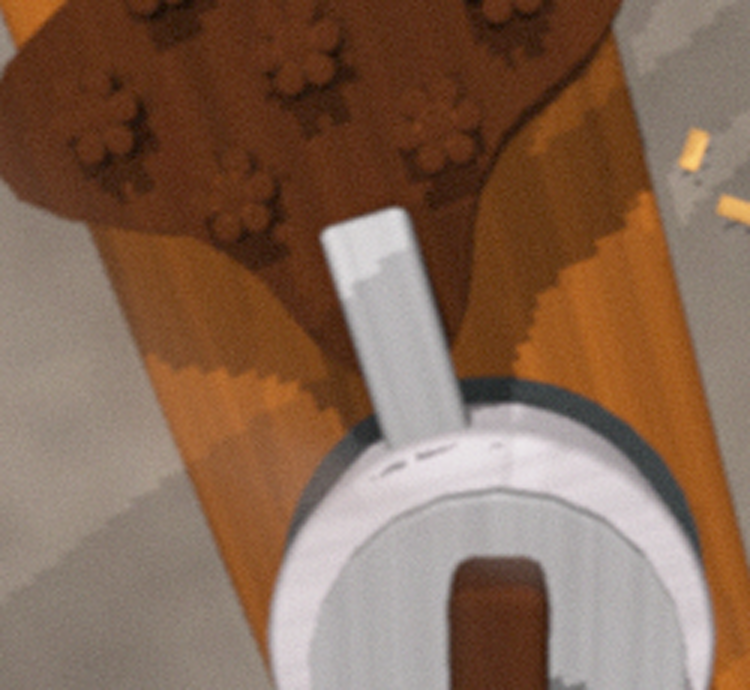

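The finger now lies over the near corner, with its tip at crop (367,215) and the corner's flanks at (325,350) and (465,330). I quantify it numerically with the block outline.

```bash
python3 - <<'E'
from h import *
o=manip.get_obs(); W=cam('wrist',o)
def P(x,y,z): return back(W,[90+x/3,y/3],z)[0][:2]
def b(d): return np.degrees(np.arctan2(d[1],d[0])).round(1)
# axis: disc rim arc at z=.06: left 272,640 right 713,640 top ~ (498,400)
pts=np.array([P(*q,.06) for q in [(272,640),(290,560),(350,480),(640,470),(692,560),(713,640)]])
A=np.c_[2*pts,np.ones(len(pts))]; s=np.linalg.lstsq(A,(pts**2).sum(1),rcond=None)[0]; c=s[:2]; print('axis',c,np.sqrt(s[2]+c@c))
for z in (.045,.052): print('tip',z,[(b(P(367,218,z)-a),np.linalg.norm(P(367,218,z)-a).round(4)) for a in (c,np.array([.541,.1815]))])
for z in (.025,.03,.035):
  print(z,'corner mids',[[b((P(*l,z)+P(*r,z))/2-a) for l,r in [((322,345),(462,340)),((262,280),(472,280)),((205,240),(478,200))]]+[b(P(305,60,z)-a)] for a in (c,np.array([.541,.1815]))])
print('board edges',b(P(90,230,.012)-P(262,640,.012)),b(P(620,50,.012)-P(740,520,.012)))
E
```

```text
axis [0.54170426 0.18155802] 0.04243470709786714
tip 0.045 [(np.float64(84.8), np.float64(0.0825)), (np.float64(84.3), np.float64(0.0827))]
tip 0.052 [(np.float64(84.3), np.float64(0.0819)), (np.float64(83.8), np.float64(0.082))]
0.025 corner mids [[np.float64(89.6), np.float64(89.5), np.float64(89.7), np.float64(86.9)], [np.float64(88.9), np.float64(88.9), np.float64(89.2), np.float64(86.6)]]
0.03 corner mids [[np.float64(89.0), np.float64(89.0), np.float64(89.3), np.float64(86.7)], [np.float64(88.4), np.float64(88.5), np.float64(88.8), np.float64(86.3)]]
0.035 corner mids [[np.float64(88.5), np.float64(88.6), np.float64(88.9), np.float64(86.4)], [np.float64(87.8), np.float64(88.0), np.float64(88.4), np.float64(86.0)]]
board edges 86.4 85.7
```

The finger is at about 84.5° and the corner at about 86–88°, so they agree within about 0.05 rad. I relieve the torque slightly, open and lift.

Request:
{"name": "arm_command", "arguments": {
  "commands": [
    [0,0,0,0,0,-2],
    [0,0,0,0,0,-2],
    [0,0,-0.5,0,0,0],
    [0,0,-0.5,0,0,0],
    [0,0,0,0,0,0],
    [0,0,0,0,0,0],
    [0,0,0,0,0,0],
    [0,0,0,0,0,0]
  ]
}}

```text
time: 14.63
tool_pos: [0.5419, 0.1801, 0.0995]
ee_rot: [-180.0, 0.0, 72.2]
force: [0.1, -1.0, -1.9]
gripper_width: 0.0125
```

Request:
{"name": "arm_command", "arguments": {
  "commands": [
    [0,0,0,0,0,0],
    [0,0,0,0,0,0],
    [0,0,0,0,0,0],
    [0,0,0,0,0,0],
    [0,0,0,0,0,0],
    [0,0,0,0,0,0],
    [0,0,0,0,0,0],
    [0,0,0,0,0,0]
  ],
  "gripper": 0
}}

```text
time: 15.3
tool_pos: [0.542, 0.18, 0.0998]
ee_rot: [180.0, 0.0, 72.2]
force: [-0.3, 0.1, -0.7]
gripper_width: 0.0851
```

Request:
{"name": "arm_command", "arguments": {
  "commands": [
    [0,0,-5,0,0,0],
    [0,0,-10,0,0,0],
    [0,0,-15,0,0,0],
    [0,0,-20,0,0,0],
    [0,0,-20,0,0,0],
    [0,0,-20,0,0,0],
    [0,0,-20,0,0,0],
    [0,0,-10,0,0,0]
  ]
}}

```text
time: 15.97
tool_pos: [0.5428, 0.1802, 0.224]
ee_rot: [179.7, -0.2, 72.2]
force: [0.9, -0.6, 0.1]
gripper_width: 0.0853
```

```bash
python3 - <<'E'
from h import *
o=manip.get_obs(); w=capture('wrist'); save('w6',w,1.5)
print({k:np.round(o[k],4) for k in('tool_pos','ee_rot','force','time','gripper_width')})
E
```

```text
{'tool_pos': array([0.5428, 0.1802, 0.224 ]), 'ee_rot': array([ 1.797485e+02, -1.554000e-01,  7.223960e+01]), 'force': array([ 0.888 , -0.6053,  0.0857]), 'time': np.float64(15.9667), 'gripper_width': np.float64(0.0853)}
```

View pics/w6.png

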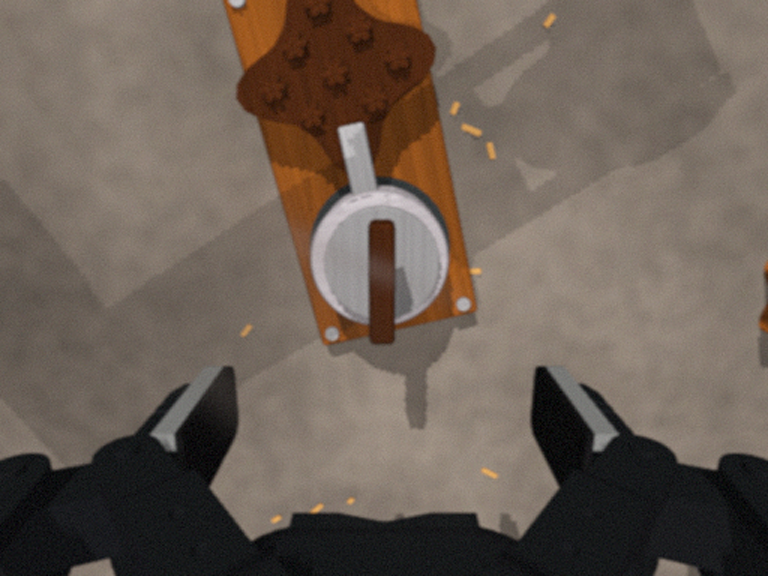

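```bash
python3 - <<'E'
from h import *
o=manip.get_obs(); W=cam('wrist',o)
def P(x,y,z): return back(W,[x/1.5,y/1.5],z)[0][:2]
def b(d): return np.degrees(np.arctan2(d[1],d[0])).round(1)
pts=np.array([P(*q,.06) for q in [(310,255),(318,222),(338,198),(425,200),(443,225),(449,255)]])
A=np.c_[2*pts,np.ones(len(pts))]; s=np.linalg.lstsq(A,(pts**2).sum(1),rcond=None)[0]; c=s[:2]; print('axis',c,np.sqrt(s[2]+c@c))
for a in (c,np.array([.5415,.1815])):
  print('tip',[(b(P(351,126,z)-a),np.linalg.norm(P(351,126,z)-a).round(4)) for z in(.045,.055)],'finger axis',b(P(351,126,.05)-P(364,192,.05)))
  for z in (.03,.04): print(z,'centre bump',b(P(336,78,z)-a),np.linalg.norm(P(336,78,z)-a),'far',b(P(319,10,z)-a),'bump line',b(P(319,10,z)-P(336,78,z)), 'side bumps mid',b((P(275,95,z)+P(398,65,z))/2-a),b((P(313,122,z)+P(375,105,z))/2-a),'side corners mid',b((P(238,93,z)+P(435,50,z))/2-a))
print('board screws',b(P(237,2,.012)-P(332,334,.012)),'key',b(P(381.5,221,.118)-P(381.5,343,.118)),P(381.5,282,.118))
E
```

```text
axis [0.54253001 0.18302886] 0.04384747112673875
tip [(np.float64(84.9), np.float64(0.0801)), (np.float64(84.6), np.float64(0.0796))] finger axis 82.9
0.03 centre bump 86.5 0.11099320677967495 far 86.3 bump line 85.8 side bumps mid 86.7 87.1 side corners mid 86.2
0.04 centre bump 86.2 0.10960200795861053 far 86.1 bump line 85.8 side bumps mid 86.4 86.7 side corners mid 85.9
tip [(np.float64(84.3), np.float64(0.0817)), (np.float64(84.0), np.float64(0.0812))] finger axis 82.9
0.03 centre bump 86.0 0.11258575640388417 far 86.0 bump line 85.8 side bumps mid 86.2 86.5 side corners mid 85.7
0.04 centre bump 85.8 0.11119886347314963 far 85.8 bump line 85.8 side bumps mid 85.9 86.1 side corners mid 85.4
board screws 85.6 key 72.1 [0.54288401 0.18087257]
```

The key stands in the lock. The finger is within about 2° (0.03 rad) of the corner direction, and the gripper is clear. I'm handing in.

```bash
python3 -c "
from rig import manip
print(manip.hand_in(), manip.get_obs()['time'])"
```

```text
the job is handed in; nothing more can be done
the job is handed in; nothing more can be done
```

I took the dark-handled T-key from the stand and lowered it into the lock until the collar touched the cylinder. I then turned the cylinder clockwise until the clamp finger lay over the block's near corner, let go and lifted clear, and handed in at about 16 s.

- **Key:** The last wrist picture shows it standing upright in the lock with its collar over the cylinder top. It seated at the expected height with light contact, about 5 N rising to 10 N while turning.
- **Clamp finger:** It bears about 84.3°, and the block's diagonal through the near corner about 86°. That is roughly 0.03 rad past exact centre. Rougher corner readings ranged from about 78° to 90°, and I gave them less weight.
- **Bystanders:** Pictures taken just after I lifted the key showed the punch still in the stand, and I did not go near it again. I took no later picture of the stand.

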